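# Latch the drum units and start the drawer check

### The job

On the copier-service bench, lock the three black units in the open drawer by pressing the light-plastic push latch at each one's front end fully down: the widest unit first, then the medium one, then the narrowest. Then press the round button on the bench checker fully in and let it go; leave the square key next to it alone. Only press: lift nothing, and leave the units and everything lying about where they are.

Things in the scene. Friction and masses are not known exactly. Their poses are not given: they have to be found in the camera images.
- drawer: Fixed open drawer, 360 x 400 mm, aluminium sides, grey plastic front bar on the side towards the robot, lying flat. Origin under its centre at the bench top; x runs along the units away from the front bar, z up. Floor 8 mm thick, sides and front bar 40 mm high. It holds three black units side by side, 125 mm apart, in any order; all share the drawer's yaw.
- wide_unit: Loose black unit of about 0.8 kg seated in the drawer; its housing is 84 mm wide (a plain box with grey panels on top); 296 x 92 mm foot plate, housing top about 44 mm above its underside. Origin under its centre, on the drawer floor (8 mm above the bench); x along its length away from the front bar, z up. A copper pull loop stands at its far end (x +90 mm), up to 74 mm high.
- medium_unit: Loose black unit of about 0.8 kg seated in the drawer; its housing is 54 mm wide (a box with a dark roller along its top); 296 x 92 mm foot plate, housing top about 44 mm above its underside. Origin under its centre, on the drawer floor (8 mm above the bench); x along its length away from the front bar, z up. A copper pull loop stands at its far end (x +90 mm), up to 74 mm high.
- narrow_unit: Loose black unit of about 0.8 kg seated in the drawer; its housing is 26 mm wide (a slim box with an aluminium strip along its top); 296 x 92 mm foot plate, housing top about 44 mm above its underside. Origin under its centre, on the drawer floor (8 mm above the bench); x along its length away from the front bar, z up. A copper pull loop stands at its far end (x +90 mm), up to 74 mm high.
- wide_latch_top (a point): Centre of the top of the wide unit's push latch: a light T-shaped key, cap 34 x 30 mm, on a block at the end of the unit next to the drawer's front bar (x -117 mm in the unit's frame). Top 64 mm above the unit's underside when up, 54 mm when pressed home (72 and 62 mm above the bench); it is the highest thing within 150 mm but the loops.
- wide_latch (a joint): Travel of the wide unit's push latch, m: 0 up, 0.010 fully down at its stop. It starts up (0 to 0.0015). It slides straight down against about 4 N of friction and stays where it is left; a force stop of 8 N means it is home.
- medium_latch_top (a point): Centre of the top of the medium unit's push latch: a light T-shaped key, cap 34 x 30 mm, on a block at the end of the unit next to the drawer's front bar (x -117 mm in the unit's frame). Top 64 mm above the unit's underside when up, 54 mm when pressed home (72 and 62 mm above the bench); it is the highest thing within 150 mm but the loops.
- medium_latch (a joint): Travel of the medium unit's push latch, m: 0 up, 0.010 fully down at its stop. It starts up (0 to 0.0015). It slides straight down against about 4 N of friction and stays where it is left; a force stop of 8 N means it is home.
- narrow_latch_top (a point): Centre of the top of the narrow unit's push latch: a light T-shaped key, cap 34 x 30 mm, on a block at the end of the unit next to the drawer's front bar (x -117 mm in the unit's frame). Top 64 mm above the unit's underside when up, 54 mm when pressed home (72 and 62 mm above the bench); it is the highest thing within 150 mm but the loops.
- narrow_latch (a joint): Travel of the narrow unit's push latch, m: 0 up, 0.010 fully down at its stop. It starts up (0 to 0.0015). It slides straight down against about 4 N of friction and stays where it is left; a force stop of 8 N means it is home.
- checker: Fixed grey bench checker, a box 130 x 80 x 40 mm, on the bench to the left or the right of the drawer. Origin under its centre, z up. On its top, 67 mm apart along its x: the round button (x +32 mm) and the square key (x -35 mm).
- start_button_top (a point): Centre of the top of the checker's round grey spring button, 28 mm across in a black housing on the checker, at its x +32 mm; the highest thing on the checker, 62 mm above the bench when out; presses straight down.
- start_button (a joint): Travel of the round button, m: 0 out, 0.006 fully in, which takes 5 N (a force stop of 6 N presses it fully); it springs back when let go.
- square_key (a joint): Travel of the square spring key (26 mm wide, top 58 mm above the bench) on the checker, m: 0 out, 0.006 in. Not to be pressed.
- screw_tray: Bystander: loose open steel tray 120 x 80 x 30 mm on the side of the drawer away from the checker. Origin under its centre.
- clip: Bystander: loose white plastic clip 16 x 42 x 20 mm on the drawer's front bar (top 60 mm above the bench), about midway between two latches and some 45 mm nearer the robot. Origin under its centre.
- thumbscrew: Bystander: loose brass thumbscrew standing on its head on the front bar, 18 mm wide, 20 mm high, between the other two latches. Origin under its centre.
- screwdriver: Bystander: loose screwdriver, about 200 mm long and 26 mm high, lying between robot and drawer, right of the middle.
- brush: Bystander: loose wooden-handled brush, about 200 mm long and 25 mm high, lying between robot and drawer, left of the middle.
- toner_bottle: Bystander: loose black bottle, 68 mm wide, 120 mm high, standing left of the drawer. Origin under its centre.
- mug: Bystander: loose white mug, 80 mm wide, 95 mm high, right of the drawer. Origin under its centre.

How it is judged:
By the outcome, as a careful person would: the job done as asked, in the order asked, and still so for the second after the job is handed in, with the robot touching nothing.
It also fails if it takes over 51 s, if anything falls off the work surface, if the arm or the gripper's body presses on something with over 40 N, if the wrist force passes 120 N, or if a joint passes its speed limit or range.

### The arm

A 7-joint arm with a two-finger parallel gripper is mounted at the origin on the work surface. World frame = base frame: x ahead of the robot, y to its left, z up, the work surface at z = 0. Lengths are in m, angles in degrees, forces in N, time in s.
With the tool pointing down it reaches from about 0.425 to 0.95 m from the base axis. Payload 4.7 kg.
Tool frame: the origin (TCP) lies midway between the tips of the shut fingers; the grasp point (between the pads) lies 19 mm behind it; z points along the fingers, y is the line along which they close (so a half turn about z gives the same grasp; the last joint's range is limited). The gripper opens to 85 mm and grips with 20 to 120 N. Pads are 22 mm wide; open, the fingers measure 114 mm over their backs; the gripper's body (76 mm by 85 mm) begins 54 mm behind the grasp point. The pads swing forward as they close: fully open they stand 13 mm farther back than shut.
Start: joints at [-65.483, 26.849, -2.785, 87.806, 1.381, 65.374, -4.715], TCP at [0.298, 0.606, 0.231] pointing down, gripper open.
Joint ranges: [-148.3, 148.3], [-19.14, 114.17], [-79.39, 73.82], [5.75, 140.21], [-59.74, 239.74], [12.07, 113.84], [-152.46, 152.46]. Speed limits (degrees/s): [147.25, 147.25, 180, 180, 180, 180, 180].

### API

Orientations are given as a 3x3 rotation matrix whose columns are the frame's x, y, z axes.
In Python, from station import arm gives the robot as it stands.
- The arm moves only by the tool move_arm, never from a script. Its argument "series" is a list of rows, each an object of numbers: "tx", "ty", "tz": the shift along the tool's x, y, z in units of 0.5 m (1.0 is 0.5 m); "ax", "ay", "az": the turn, a rotation vector about the tool's x, y, z in units of pi/2 rad (1.0 is pi/2 rad); "claw": the finger opening in mm, from 0 to 85.4. In form: [{"tx": .., "ty": .., "tz": .., "ax": .., "ay": .., "az": .., "claw": ..}, ...]. A call has 1 to 12 rows; each row is the pose to reach, as a shift and turn from the pose commanded when the call began, along the tool's axes at that moment; what a row does not reach only later rows make up. A row lasts 1/10 s, in which the tool goes at most 50 mm and 8.59 degrees, less where a joint would pass 70% of its speed; a pose out of reach is approached as far as the arm can. A call with a number of a shift or a turn outside -1 to 1 is refused whole. A call with a gripper value outside its range is refused whole. The fingers move at their own pace and stop on an object; the grip force is fixed at half the most. Time passes only in rows, so rows that repeat a pose let the fingers close. It gives the time, the measured TCP pose, the force, the opening and the grip force at its end, in the units of the state.
- arm.read_state(): the state, without advancing time (a new reading comes with each control period).
- arm.camera(name): name is "scene" or "side" or "wrist"; returns the picture (384x512x3 uint8, red, green, blue); there is no depth.
- arm.get_calibration(name): a dict with "fx", "fy", "cx", "cy" (pixels), "rvec" (rotation vector, rad) and "tvec" (3), from world to camera coordinates, as OpenCV has them. Camera axes: x right, y down, z forward; pixel columns grow to the right and rows downward; lengths in m; the calibration is good to about 2 mm. A picture is of the moment at which its call begins: read the wrist's pose just before it. get_calibration takes no time and is no camera call; for the wrist camera it gives the pose at the moment of the call.
- arm.job_done(): hands the job in; it is judged then, once.
The state is a dict: "time_s": time; "joint_pos": joint angles; "joint_velocities": joint speeds; "effort": joint torques, N m; "eef_pos": TCP position; "tool_rot": TCP orientation; "ft_force": force on the tool from outside, world axes, zero at the start; "torque": the same for the moment, N m; "width": opening from 0.0 (shut) to 1.0 (fully open); "grasp_force": force on a finger pad.
Only numpy, scipy, OpenCV 4.12 (cv2) and the standard library are available. Lean on these libraries where they do the work, as an engineer would, in place of code of your own. Each camera call takes 0.05 s, during which the arm holds its last target. There are 200 camera calls.

## Working session

There is one attempt and no reset: what is moved stays moved. The work goes in short steps, Python scripts to look and compute and a tool call to move; the robot and the scene stay as the last step left them, time stands still between calls to the robot, and variables do not carry over. Pictures are saved under pics/ and viewed, at most 10 in all, crops included, and the job is handed in when it is done.

Besides the shell and the picture viewer there is one more tool, called after "Emit:" by a JSON object that holds its "op" and its "data", one argument or row to a line. move_arm: Moves the arm, as the interface text tells. Its arguments: {"type":"object","properties":{"series":{"type":"array"}},"required":["series"]}

```bash
mkdir -p pics
cat > h.py <<'E'
import numpy as np, cv2
from station import arm
def cal(n):
    c=arm.get_calibration(n); R,_=cv2.Rodrigues(np.array(c["rvec"],float)); 
    return np.array([[c["fx"],0,c["cx"]],[0,c["fy"],c["cy"]],[0,0,1]]),R,np.array(c["tvec"],float).ravel()
def ray(n,uv,z,c=None):
    K,R,t=c or cal(n); o=-R.T@t; d=R.T@np.linalg.inv(K)@np.array([uv[0],uv[1],1.]); return o+d*(z-o[2])/d[2]
def proj(n,P,c=None):
    K,R,t=c or cal(n); p=K@(R@np.array(P,float)+t); return p[:2]/p[2]
E
python3 - <<'E'
from h import *
s=arm.read_state(); print(s["time_s"],s["eef_pos"],np.round(s["tool_rot"],3),s["ft_force"])
for n in("scene","side"):
    im=arm.camera(n)[:,:,::-1]; cv2.imwrite(f"pics/{n}.png",im); cv2.imwrite(f"pics/{n}_big.png",cv2.resize(im,(800,600),interpolation=cv2.INTER_CUBIC))
    K,R,t=cal(n); print(n,-R.T@t,R[2],K[0,0])
E
```

```text
0.0 [0.29746171 0.60526283 0.23024016] [[-0.897  0.441 -0.001]
 [ 0.441  0.897 -0.002]
 [-0.    -0.002 -1.   ]] [0.80181987 0.05609902 0.02171336]
scene [ 1.58095223 -0.20327464  0.93469518] [-0.76062307  0.14982583 -0.63166824] 414.22177148470234
side [-0.18299653 -0.87696185  0.71861283] [ 0.5658351   0.65624654 -0.49917044] 460.23791249248615
```

View pics/scene_big.png

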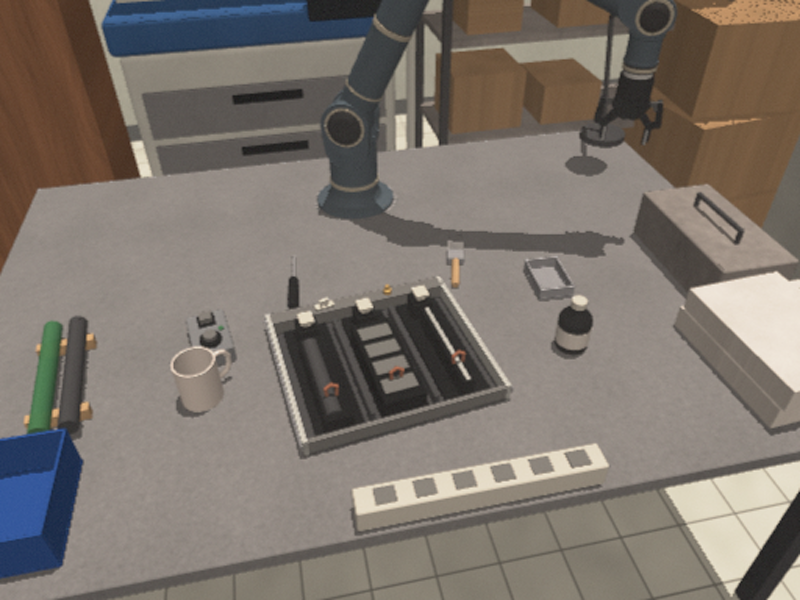

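View pics/side_big.png

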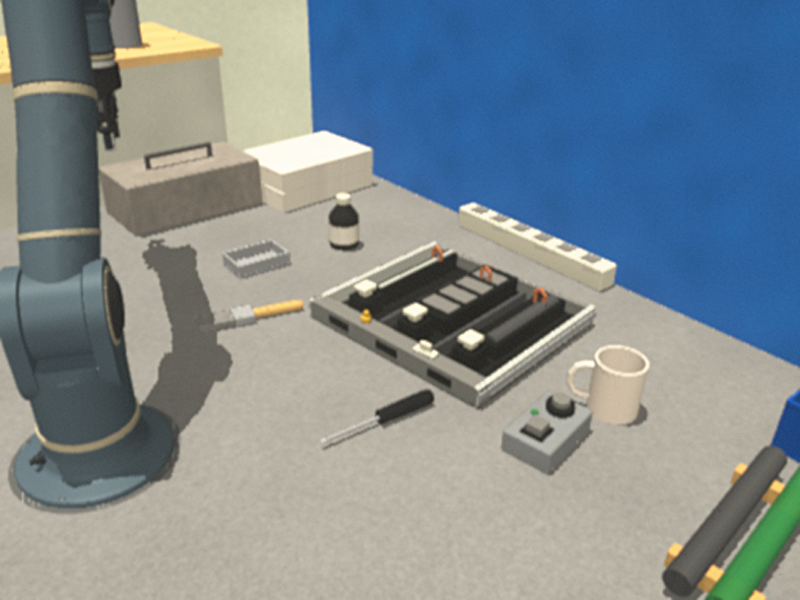

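The scene and side views (800x600) show the wide unit in the middle: its latch is at scene (364,306) and side (415,314). The medium unit's latch is at (306,319) and (471,341), and the narrow unit's at (420,292) and (366,289). The round button is at (210,338) and (561,404), on the robot's right. Next I'll refine these positions.

Run:
```python
from h import *
seeds={"wide":((364,305),(415,312),.0715),"medium":((306,318),(471,339),.0715),"narrow":((420,291),(366,287),.0715),"button":((210,337),(561,401),.062)}
ims={n:cv2.imread(f"pics/{n}.png") for n in("scene","side")}
for k,(a,b,z) in seeds.items():
    out=[];uvs=[]
    for n,s in(("scene",a),("side",b)):
        u,v=np.array(s)*.64; g=cv2.cvtColor(ims[n],cv2.COLOR_BGR2GRAY); r=11
        x0,y0=int(u)-r,int(v)-r; w=g[y0:y0+2*r,x0:x0+2*r].copy()
        if k!="button":
            m=(w>0.8*np.percentile(w,98)).astype(np.uint8)
            nn,l,st,c=cv2.connectedComponentsWithStats(m); i=1+np.argmin(np.linalg.norm(c[1:]-r,axis=1)+ (st[1:,4]<10)*99); uv=c[i]+[x0,y0]; print(k,n,st[i],uv)
        else: uv=np.array([u,v])
        uvs.append(uv); out.append(ray(n,uv,z)); 
    Ks=[cal(n) for n in("scene","side")]
    P=[K@np.c_[R,t] for K,R,t in Ks]; X=cv2.triangulatePoints(P[0],P[1],uvs[0].reshape(2,1),uvs[1].reshape(2,1)).ravel(); print(k,np.round(out,4).tolist(),"tri",np.round(X[:3]/X[3],4))
def crop(n,c,r=40,w=(40,30)):
    u,v=int(c[0]*.64),int(c[1]*.64); return cv2.resize(ims[n][v-30:v+30,u-40:u+40],(400,300),interpolation=cv2.INTER_CUBIC)
cv2.imwrite("pics/crops.png",np.vstack([np.hstack([crop("scene",(364,305)),crop("side",(415,312))]),np.hstack([crop("scene",(210,337)),crop("side",(561,401))])]))
```

```text
wide scene [ 7  7 11  7 56] [232.67857143 194.03571429]
wide side [ 4  6 15  9 79] [265.10126582 198.03797468]
wide [[0.5466, -0.0643, 0.0715], [0.5437, -0.0706, 0.0715]] tri [ 0.5463 -0.0658  0.0695]
medium scene [ 6  7 11  8 63] [195.36507937 202.63492063]
medium side [ 4  6 15 10 89] [300.86516854 215.48314607]
medium [[0.5628, -0.1879, 0.0715], [0.5586, -0.1944, 0.0715]] tri [ 0.5617 -0.1896  0.069 ]
narrow scene [ 6  8 11  7 53] [268.56603774 185.81132075]
narrow side [  0   0  22  15 131] [232.79389313 179.3740458 ]
narrow [[0.5305, 0.06, 0.0715], [0.5393, 0.069, 0.0715]] tri [0.5339 0.0602 0.0759]
button [[0.572, -0.3801, 0.062], [0.5516, -0.3921, 0.062]] tri [ 0.5621 -0.3835  0.0524]
```

View pics/crops.png

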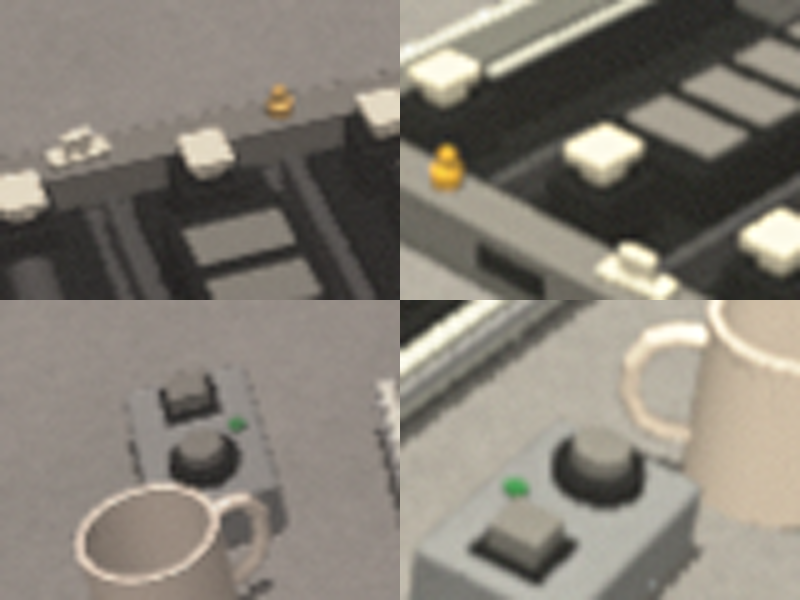

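The first crop shows the cap top face as distinct, and the 125 mm spacing checks out: the latches are about 0.1247 m apart at a yaw of about 7°. In the button crop, the round top is at about (203,443) in the scene and (602,445) in the side view, slightly above my seeds. The wrist camera can refine it. I'll move now at safe height, closing the fingers.

Emit:
{"op": "move_arm", "data": {
  "series": [
    {"tx": -0.83, "ty": -0.79, "tz": 0, "claw": 0},
    {"tx": -0.83, "ty": -0.79, "tz": 0, "claw": 0},
    {"tx": -0.83, "ty": -0.79, "tz": 0, "claw": 0},
    {"tx": -0.83, "ty": -0.79, "tz": 0, "claw": 0},
    {"tx": -0.83, "ty": -0.79, "tz": 0, "claw": 0},
    {"tx": -0.83, "ty": -0.79, "tz": 0, "claw": 0},
    {"tx": -0.83, "ty": -0.79, "tz": 0, "claw": 0},
    {"tx": -0.83, "ty": -0.79, "tz": 0, "claw": 0},
    {"tx": -0.83, "ty": -0.79, "tz": 0, "claw": 0},
    {"tx": -0.83, "ty": -0.79, "tz": 0, "claw": 0},
    {"tx": -0.83, "ty": -0.79, "tz": 0, "claw": 0},
    {"tx": -0.83, "ty": -0.79, "tz": 0, "claw": 0}
  ]
}}

```text
invalid input
```

Emit:
{"op": "move_arm", "data": {
  "series": [
    {"tx": -0.83, "ty": -0.79, "tz": 0, "ax": 0, "ay": 0, "az": 0, "claw": 0},
    {"tx": -0.83, "ty": -0.79, "tz": 0, "ax": 0, "ay": 0, "az": 0, "claw": 0},
    {"tx": -0.83, "ty": -0.79, "tz": 0, "ax": 0, "ay": 0, "az": 0, "claw": 0},
    {"tx": -0.83, "ty": -0.79, "tz": 0, "ax": 0, "ay": 0, "az": 0, "claw": 0},
    {"tx": -0.83, "ty": -0.79, "tz": 0, "ax": 0, "ay": 0, "az": 0, "claw": 0},
    {"tx": -0.83, "ty": -0.79, "tz": 0, "ax": 0, "ay": 0, "az": 0, "claw": 0},
    {"tx": -0.83, "ty": -0.79, "tz": 0, "ax": 0, "ay": 0, "az": 0, "claw": 0},
    {"tx": -0.83, "ty": -0.79, "tz": 0, "ax": 0, "ay": 0, "az": 0, "claw": 0},
    {"tx": -0.83, "ty": -0.79, "tz": 0, "ax": 0, "ay": 0, "az": 0, "claw": 0},
    {"tx": -0.83, "ty": -0.79, "tz": 0, "ax": 0, "ay": 0, "az": 0, "claw": 0},
    {"tx": -0.83, "ty": -0.79, "tz": 0, "ax": 0, "ay": 0, "az": 0, "claw": 0},
    {"tx": -0.83, "ty": -0.79, "tz": 0, "ax": 0, "ay": 0, "az": 0, "claw": 0}
  ]
}}

```text
time_s: 1.3
eef_pos: [0.4967, 0.0629, 0.2313]
tool_rot: [[-0.894, 0.447, 0.0], [0.447, 0.894, -0.002], [-0.001, -0.001, -1.0]]
ft_force: [0.3, -0.1, 0.1]
width: -0.001
grasp_force: 0.0
```

Emit:
{"op": "move_arm", "data": {
  "series": [
    {"tx": -0.204, "ty": -0.189, "tz": 0, "ax": 0, "ay": 0, "az": 0, "claw": 0},
    {"tx": -0.204, "ty": -0.189, "tz": 0, "ax": 0, "ay": 0, "az": 0, "claw": 0},
    {"tx": -0.204, "ty": -0.189, "tz": 0, "ax": 0, "ay": 0, "az": 0, "claw": 0},
    {"tx": -0.204, "ty": -0.189, "tz": 0, "ax": 0, "ay": 0, "az": 0, "claw": 0},
    {"tx": -0.204, "ty": -0.189, "tz": 0, "ax": 0, "ay": 0, "az": 0, "claw": 0},
    {"tx": -0.204, "ty": -0.189, "tz": 0, "ax": 0, "ay": 0, "az": 0, "claw": 0}
  ]
}}

```text
time_s: 1.9
eef_pos: [0.5453, -0.06, 0.2308]
tool_rot: [[-0.898, 0.439, -0.001], [0.439, 0.898, 0.001], [0.001, 0.0, -1.0]]
ft_force: [-0.3, 0.9, -0.6]
width: -0.006
grasp_force: 0.0
```

Run:
```python
from h import *
s=arm.read_state(); c=cal("wrist"); im=arm.camera("wrist")[:,:,::-1].copy(); np.savez("w.npz",K=c[0],R=c[1],t=c[2]); cv2.imwrite("pics/w1.png",im)
print(s["eef_pos"],-c[1].T@c[2],c[1][2])
g=cv2.cvtColor(im,cv2.COLOR_BGR2GRAY)
for k,P in dict(w=(.5455,-.067,.0715),m=(.561,-.191,.0715),n=(.530,.058,.0715)).items():
    u,v=proj(0,P,c); print(k,u,v); cv2.drawMarker(im,(int(u),int(v)),(0,0,255),0,10)
print("btn",ray("scene",(134.6,213.6),.062),ray("side",(359.6,255),.062))
cv2.imwrite("pics/w1m.png",im)
```

```text
[ 0.54533883 -0.06000971  0.23084693] [ 0.48517455 -0.0313968   0.37215272] [ 0.23892631 -0.11626565 -0.96405214]
w 248.35421779808124 182.72067918335787
m 148.94304587977325 246.36657384301543
n 361.1832210386858 110.6399038780787
btn [ 0.56229155 -0.37957546  0.062     ] [ 0.55743534 -0.38898862  0.062     ]
```

View pics/w1m.png

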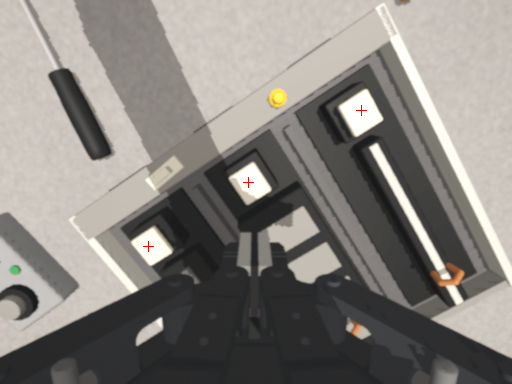

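The projected marks sit on the three caps: wide near (250,184), medium (152,246), narrow (360,112). The positions are confirmed to within about 2 mm. I'll descend on the wide latch.

Emit:
{"op": "move_arm", "data": {
  "series": [
    {"tx": -0.008, "ty": -0.014, "tz": 0.1, "ax": 0, "ay": 0, "az": 0, "claw": 0},
    {"tx": -0.008, "ty": -0.014, "tz": 0.18, "ax": 0, "ay": 0, "az": 0, "claw": 0},
    {"tx": -0.008, "ty": -0.014, "tz": 0.25, "ax": 0, "ay": 0, "az": 0, "claw": 0},
    {"tx": -0.008, "ty": -0.014, "tz": 0.3, "ax": 0, "ay": 0, "az": 0, "claw": 0},
    {"tx": -0.008, "ty": -0.014, "tz": 0.306, "ax": 0, "ay": 0, "az": 0, "claw": 0},
    {"tx": -0.008, "ty": -0.014, "tz": 0.306, "ax": 0, "ay": 0, "az": 0, "claw": 0},
    {"tx": -0.008, "ty": -0.014, "tz": 0.306, "ax": 0, "ay": 0, "az": 0, "claw": 0}
  ]
}}

```text
time_s: 2.65
eef_pos: [0.5475, -0.0691, 0.0798]
tool_rot: [[-0.898, 0.44, 0.003], [0.44, 0.898, 0.0], [-0.002, 0.001, -1.0]]
ft_force: [-0.3, -0.5, 0.5]
width: -0.002
grasp_force: 0.0
```

Now press in small steps: 2 mm rows down to a commanded z of about 0.064.

Emit:
{"op": "move_arm", "data": {
  "series": [
    {"tx": 0, "ty": 0, "tz": 0.004, "ax": 0, "ay": 0, "az": 0, "claw": 0},
    {"tx": 0, "ty": 0, "tz": 0.008, "ax": 0, "ay": 0, "az": 0, "claw": 0},
    {"tx": 0, "ty": 0, "tz": 0.012, "ax": 0, "ay": 0, "az": 0, "claw": 0},
    {"tx": 0, "ty": 0, "tz": 0.016, "ax": 0, "ay": 0, "az": 0, "claw": 0},
    {"tx": 0, "ty": 0, "tz": 0.02, "ax": 0, "ay": 0, "az": 0, "claw": 0},
    {"tx": 0, "ty": 0, "tz": 0.024, "ax": 0, "ay": 0, "az": 0, "claw": 0},
    {"tx": 0, "ty": 0, "tz": 0.028, "ax": 0, "ay": 0, "az": 0, "claw": 0},
    {"tx": 0, "ty": 0, "tz": 0.032, "ax": 0, "ay": 0, "az": 0, "claw": 0},
    {"tx": 0, "ty": 0, "tz": 0.032, "ax": 0, "ay": 0, "az": 0, "claw": 0}
  ]
}}

```text
time_s: 3.55
eef_pos: [0.5465, -0.0695, 0.0621]
tool_rot: [[-0.897, 0.441, 0.0], [0.441, 0.897, 0.0], [-0.0, 0.0, -1.0]]
ft_force: [-0.8, 0.3, 1.9]
width: 0.002
grasp_force: 1.0
```

Emit:
{"op": "move_arm", "data": {
  "series": [
    {"tx": 0, "ty": 0, "tz": 0.001, "ax": 0, "ay": 0, "az": 0, "claw": 0},
    {"tx": 0, "ty": 0, "tz": 0.002, "ax": 0, "ay": 0, "az": 0, "claw": 0},
    {"tx": 0, "ty": 0, "tz": 0.002, "ax": 0, "ay": 0, "az": 0, "claw": 0}
  ]
}}

```text
time_s: 3.85
eef_pos: [0.5466, -0.0696, 0.062]
tool_rot: [[-0.897, 0.441, 0.0], [0.441, 0.897, 0.0], [-0.0, 0.001, -1.0]]
ft_force: [-2.0, 0.8, 9.1]
width: -0.002
grasp_force: 4.6
```

Emit:
{"op": "move_arm", "data": {
  "series": [
    {"tx": 0, "ty": 0, "tz": 0.001, "ax": 0, "ay": 0, "az": 0, "claw": 0},
    {"tx": 0, "ty": 0, "tz": 0.001, "ax": 0, "ay": 0, "az": 0, "claw": 0}
  ]
}}

```text
time_s: 4.05
eef_pos: [0.5466, -0.0696, 0.062]
tool_rot: [[-0.897, 0.441, 0.001], [0.441, 0.897, 0.001], [-0.0, 0.001, -1.0]]
ft_force: [-2.3, 1.0, 12.9]
width: -0.0
grasp_force: 6.4
```

The wide latch is home at z 0.062, with force rising to 13 N. On to the medium one.

Emit:
{"op": "move_arm", "data": {
  "series": [
    {"tx": 0, "ty": 0, "tz": -0.04, "ax": 0, "ay": 0, "az": 0, "claw": 0},
    {"tx": 0, "ty": 0, "tz": -0.12, "ax": 0, "ay": 0, "az": 0, "claw": 0},
    {"tx": -0.05, "ty": -0.076, "tz": -0.12, "ax": 0, "ay": 0, "az": 0, "claw": 0},
    {"tx": -0.1, "ty": -0.15, "tz": -0.12, "ax": 0, "ay": 0, "az": 0, "claw": 0},
    {"tx": -0.134, "ty": -0.202, "tz": -0.12, "ax": 0, "ay": 0, "az": 0, "claw": 0},
    {"tx": -0.134, "ty": -0.202, "tz": -0.12, "ax": 0, "ay": 0, "az": 0, "claw": 0},
    {"tx": -0.134, "ty": -0.202, "tz": -0.08, "ax": 0, "ay": 0, "az": 0, "claw": 0},
    {"tx": -0.134, "ty": -0.202, "tz": -0.04, "ax": 0, "ay": 0, "az": 0, "claw": 0},
    {"tx": -0.134, "ty": -0.202, "tz": -0.036, "ax": 0, "ay": 0, "az": 0, "claw": 0},
    {"tx": -0.134, "ty": -0.202, "tz": -0.036, "ax": 0, "ay": 0, "az": 0, "claw": 0}
  ]
}}

```text
time_s: 5.05
eef_pos: [0.5613, -0.189, 0.0781]
tool_rot: [[-0.898, 0.441, -0.002], [0.441, 0.898, 0.001], [0.002, -0.0, -1.0]]
ft_force: [0.3, 0.1, 0.8]
width: 0.0
grasp_force: 0.0
```

Emit:
{"op": "move_arm", "data": {
  "series": [
    {"tx": 0, "ty": 0, "tz": 0.004, "ax": 0, "ay": 0, "az": 0, "claw": 0},
    {"tx": 0, "ty": 0, "tz": 0.008, "ax": 0, "ay": 0, "az": 0, "claw": 0},
    {"tx": 0, "ty": 0, "tz": 0.012, "ax": 0, "ay": 0, "az": 0, "claw": 0},
    {"tx": 0, "ty": 0, "tz": 0.016, "ax": 0, "ay": 0, "az": 0, "claw": 0},
    {"tx": 0, "ty": 0, "tz": 0.02, "ax": 0, "ay": 0, "az": 0, "claw": 0},
    {"tx": 0, "ty": 0, "tz": 0.024, "ax": 0, "ay": 0, "az": 0, "claw": 0},
    {"tx": 0, "ty": 0, "tz": 0.028, "ax": 0, "ay": 0, "az": 0, "claw": 0},
    {"tx": 0, "ty": 0, "tz": 0.032, "ax": 0, "ay": 0, "az": 0, "claw": 0},
    {"tx": 0, "ty": 0, "tz": 0.035, "ax": 0, "ay": 0, "az": 0, "claw": 0},
    {"tx": 0, "ty": 0, "tz": 0.035, "ax": 0, "ay": 0, "az": 0, "claw": 0}
  ]
}}

```text
time_s: 6.05
eef_pos: [0.5622, -0.1898, 0.0621]
tool_rot: [[-0.897, 0.441, 0.0], [0.441, 0.897, 0.0], [-0.0, 0.001, -1.0]]
ft_force: [-2.3, 1.4, 9.5]
width: 0.001
grasp_force: 4.5
```

Emit:
{"op": "move_arm", "data": {
  "series": [
    {"tx": 0, "ty": 0, "tz": 0.001, "ax": 0, "ay": 0, "az": 0, "claw": 0},
    {"tx": 0, "ty": 0, "tz": 0.001, "ax": 0, "ay": 0, "az": 0, "claw": 0}
  ]
}}

```text
time_s: 6.25
eef_pos: [0.5622, -0.1898, 0.062]
tool_rot: [[-0.897, 0.441, 0.001], [0.441, 0.897, 0.0], [-0.0, 0.001, -1.0]]
ft_force: [-3.1, 1.6, 12.4]
width: -0.004
grasp_force: 6.1
```

The medium latch is home. On to the narrow one, passing high over the front bar.

Emit:
{"op": "move_arm", "data": {
  "series": [
    {"tx": 0, "ty": 0, "tz": -0.04, "ax": 0, "ay": 0, "az": 0, "claw": 0},
    {"tx": 0, "ty": 0, "tz": -0.12, "ax": 0, "ay": 0, "az": 0, "claw": 0},
    {"tx": 0.05, "ty": 0.076, "tz": -0.12, "ax": 0, "ay": 0, "az": 0, "claw": 0},
    {"tx": 0.1, "ty": 0.15, "tz": -0.12, "ax": 0, "ay": 0, "az": 0, "claw": 0},
    {"tx": 0.15, "ty": 0.227, "tz": -0.12, "ax": 0, "ay": 0, "az": 0, "claw": 0},
    {"tx": 0.2, "ty": 0.303, "tz": -0.12, "ax": 0, "ay": 0, "az": 0, "claw": 0},
    {"tx": 0.25, "ty": 0.378, "tz": -0.12, "ax": 0, "ay": 0, "az": 0, "claw": 0},
    {"tx": 0.275, "ty": 0.416, "tz": -0.12, "ax": 0, "ay": 0, "az": 0, "claw": 0},
    {"tx": 0.275, "ty": 0.416, "tz": -0.12, "ax": 0, "ay": 0, "az": 0, "claw": 0},
    {"tx": 0.275, "ty": 0.416, "tz": -0.08, "ax": 0, "ay": 0, "az": 0, "claw": 0},
    {"tx": 0.275, "ty": 0.416, "tz": -0.036, "ax": 0, "ay": 0, "az": 0, "claw": 0},
    {"tx": 0.275, "ty": 0.416, "tz": -0.036, "ax": 0, "ay": 0, "az": 0, "claw": 0}
  ]
}}

```text
time_s: 7.45
eef_pos: [0.528, 0.0558, 0.0762]
tool_rot: [[-0.897, 0.443, -0.006], [0.443, 0.897, -0.002], [0.004, -0.004, -1.0]]
ft_force: [-0.8, -0.4, -0.6]
width: -0.003
grasp_force: 0.0
```

Emit:
{"op": "move_arm", "data": {
  "series": [
    {"tx": 0, "ty": 0, "tz": 0.004, "ax": 0, "ay": 0, "az": 0, "claw": 0},
    {"tx": 0, "ty": 0, "tz": 0.008, "ax": 0, "ay": 0, "az": 0, "claw": 0},
    {"tx": 0, "ty": 0, "tz": 0.012, "ax": 0, "ay": 0, "az": 0, "claw": 0},
    {"tx": 0, "ty": 0, "tz": 0.016, "ax": 0, "ay": 0, "az": 0, "claw": 0},
    {"tx": 0, "ty": 0, "tz": 0.02, "ax": 0, "ay": 0, "az": 0, "claw": 0},
    {"tx": 0, "ty": 0, "tz": 0.024, "ax": 0, "ay": 0, "az": 0, "claw": 0},
    {"tx": 0, "ty": 0, "tz": 0.028, "ax": 0, "ay": 0, "az": 0, "claw": 0},
    {"tx": 0, "ty": 0, "tz": 0.032, "ax": 0, "ay": 0, "az": 0, "claw": 0},
    {"tx": 0, "ty": 0, "tz": 0.035, "ax": 0, "ay": 0, "az": 0, "claw": 0},
    {"tx": 0, "ty": 0, "tz": 0.035, "ax": 0, "ay": 0, "az": 0, "claw": 0}
  ]
}}

```text
time_s: 8.45
eef_pos: [0.5308, 0.0575, 0.062]
tool_rot: [[-0.897, 0.441, 0.001], [0.441, 0.897, 0.0], [-0.001, 0.001, -1.0]]
ft_force: [-1.1, -1.3, 8.7]
width: 0.0
grasp_force: 4.7
```

Emit:
{"op": "move_arm", "data": {
  "series": [
    {"tx": 0, "ty": 0, "tz": 0.001, "ax": 0, "ay": 0, "az": 0, "claw": 0},
    {"tx": 0, "ty": 0, "tz": 0.002, "ax": 0, "ay": 0, "az": 0, "claw": 0},
    {"tx": 0, "ty": 0, "tz": 0.002, "ax": 0, "ay": 0, "az": 0, "claw": 0}
  ]
}}

```text
time_s: 8.75
eef_pos: [0.5308, 0.0575, 0.062]
tool_rot: [[-0.897, 0.441, 0.001], [0.441, 0.897, 0.001], [-0.001, 0.001, -1.0]]
ft_force: [-4.2, -1.1, 17.5]
width: 0.001
grasp_force: 8.5
```

Emit:
{"op": "move_arm", "data": {
  "series": [
    {"tx": 0, "ty": 0, "tz": -0.04, "ax": 0, "ay": 0, "az": 0, "claw": 0},
    {"tx": 0, "ty": 0, "tz": -0.12, "ax": 0, "ay": 0, "az": 0, "claw": 0},
    {"tx": -0.03, "ty": -0.05, "tz": -0.2, "ax": 0, "ay": 0, "az": 0, "claw": 0},
    {"tx": -0.06, "ty": -0.1, "tz": -0.28, "ax": 0, "ay": 0, "az": 0, "claw": 0},
    {"tx": -0.442, "ty": -0.763, "tz": -0.336, "ax": 0, "ay": 0, "az": 0, "claw": 0},
    {"tx": -0.442, "ty": -0.763, "tz": -0.336, "ax": 0, "ay": 0, "az": 0, "claw": 0},
    {"tx": -0.442, "ty": -0.763, "tz": -0.336, "ax": 0, "ay": 0, "az": 0, "claw": 0},
    {"tx": -0.442, "ty": -0.763, "tz": -0.336, "ax": 0, "ay": 0, "az": 0, "claw": 0},
    {"tx": -0.442, "ty": -0.763, "tz": -0.336, "ax": 0, "ay": 0, "az": 0, "claw": 0},
    {"tx": -0.442, "ty": -0.763, "tz": -0.336, "ax": 0, "ay": 0, "az": 0, "claw": 0},
    {"tx": -0.442, "ty": -0.763, "tz": -0.336, "ax": 0, "ay": 0, "az": 0, "claw": 0},
    {"tx": -0.442, "ty": -0.763, "tz": -0.336, "ax": 0, "ay": 0, "az": 0, "claw": 0}
  ]
}}

```text
time_s: 9.95
eef_pos: [0.559, -0.386, 0.2274]
tool_rot: [[-0.896, 0.444, -0.001], [0.444, 0.896, -0.001], [0.001, -0.001, -1.0]]
ft_force: [-0.1, -0.0, 0.4]
width: 0.004
grasp_force: 0.0
```

Emit:
{"op": "move_arm", "data": {
  "series": [
    {"tx": 0, "ty": 0, "tz": 0, "ax": 0, "ay": 0, "az": 0, "claw": 0},
    {"tx": 0, "ty": 0, "tz": 0, "ax": 0, "ay": 0, "az": 0, "claw": 0}
  ]
}}

```text
time_s: 10.15
eef_pos: [0.5597, -0.3823, 0.2269]
tool_rot: [[-0.897, 0.442, -0.002], [0.442, 0.897, 0.002], [0.002, 0.001, -1.0]]
ft_force: [0.9, 0.7, 0.4]
width: -0.0
grasp_force: 0.0
```

Run:
```python
from h import *
s=arm.read_state(); c=cal("wrist"); im=arm.camera("wrist")[:,:,::-1].copy(); np.savez("w2.npz",K=c[0],R=c[1],t=c[2]); cv2.imwrite("pics/w2.png",im)
print(s["eef_pos"])
u,v=proj(0,(.560,-.384,.062),c); print(u,v); cv2.drawMarker(im,(int(u),int(v)),(0,0,255),0,6)
cv2.imwrite("pics/w2m.png",cv2.resize(im,(800,600)))
```

```text
[ 0.55967228 -0.38234491  0.22685982]
253.20442296253083 179.50803655159078
```

View pics/w2m.png

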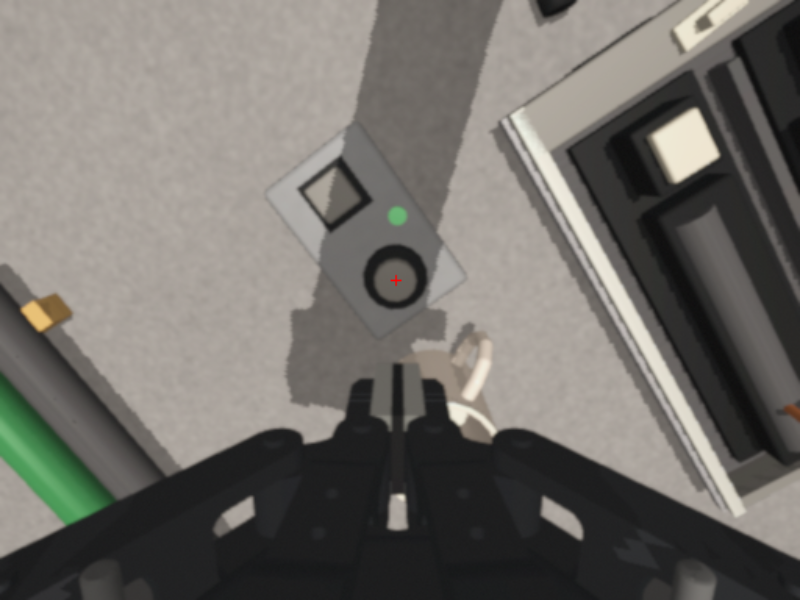

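The round button centre is at (397,280), right on the projected mark, and the mug is clear of the fingers. I'll descend.

Emit:
{"op": "move_arm", "data": {
  "series": [
    {"tx": 0, "ty": -0.002, "tz": 0.08, "ax": 0, "ay": 0, "az": 0, "claw": 0},
    {"tx": 0, "ty": -0.002, "tz": 0.16, "ax": 0, "ay": 0, "az": 0, "claw": 0},
    {"tx": 0, "ty": -0.002, "tz": 0.23, "ax": 0, "ay": 0, "az": 0, "claw": 0},
    {"tx": 0, "ty": -0.002, "tz": 0.28, "ax": 0, "ay": 0, "az": 0, "claw": 0},
    {"tx": 0, "ty": -0.002, "tz": 0.31, "ax": 0, "ay": 0, "az": 0, "claw": 0},
    {"tx": 0, "ty": -0.002, "tz": 0.314, "ax": 0, "ay": 0, "az": 0, "claw": 0},
    {"tx": 0, "ty": -0.002, "tz": 0.314, "ax": 0, "ay": 0, "az": 0, "claw": 0}
  ]
}}

```text
time_s: 10.9
eef_pos: [0.5606, -0.3826, 0.0719]
tool_rot: [[-0.898, 0.44, 0.001], [0.44, 0.898, -0.0], [-0.001, 0.0, -1.0]]
ft_force: [0.6, 0.3, 0.1]
width: -0.003
grasp_force: 0.0
```

Emit:
{"op": "move_arm", "data": {
  "series": [
    {"tx": 0, "ty": 0, "tz": 0.004, "ax": 0, "ay": 0, "az": 0, "claw": 0},
    {"tx": 0, "ty": 0, "tz": 0.008, "ax": 0, "ay": 0, "az": 0, "claw": 0},
    {"tx": 0, "ty": 0, "tz": 0.012, "ax": 0, "ay": 0, "az": 0, "claw": 0},
    {"tx": 0, "ty": 0, "tz": 0.016, "ax": 0, "ay": 0, "az": 0, "claw": 0},
    {"tx": 0, "ty": 0, "tz": 0.02, "ax": 0, "ay": 0, "az": 0, "claw": 0},
    {"tx": 0, "ty": 0, "tz": 0.024, "ax": 0, "ay": 0, "az": 0, "claw": 0},
    {"tx": 0, "ty": 0, "tz": 0.024, "ax": 0, "ay": 0, "az": 0, "claw": 0}
  ]
}}

```text
time_s: 11.6
eef_pos: [0.5599, -0.3833, 0.0593]
tool_rot: [[-0.897, 0.441, 0.0], [0.441, 0.897, 0.0], [-0.0, 0.0, -1.0]]
ft_force: [-1.9, 0.9, 2.7]
width: -0.003
grasp_force: 1.5
```

Emit:
{"op": "move_arm", "data": {
  "series": [
    {"tx": 0, "ty": 0, "tz": 0.002, "ax": 0, "ay": 0, "az": 0, "claw": 0},
    {"tx": 0, "ty": 0, "tz": 0.004, "ax": 0, "ay": 0, "az": 0, "claw": 0},
    {"tx": 0, "ty": 0, "tz": 0.006, "ax": 0, "ay": 0, "az": 0, "claw": 0},
    {"tx": 0, "ty": 0, "tz": 0.008, "ax": 0, "ay": 0, "az": 0, "claw": 0},
    {"tx": 0, "ty": 0, "tz": 0.008, "ax": 0, "ay": 0, "az": 0, "claw": 0}
  ]
}}

```text
time_s: 12.1
eef_pos: [0.56, -0.3833, 0.0561]
tool_rot: [[-0.897, 0.441, 0.0], [0.441, 0.897, 0.0], [-0.0, 0.0, -1.0]]
ft_force: [-2.0, 1.8, 8.2]
width: 0.006
grasp_force: 4.0
```

Emit:
{"op": "move_arm", "data": {
  "series": [
    {"tx": 0, "ty": 0, "tz": 0.002, "ax": 0, "ay": 0, "az": 0, "claw": 0},
    {"tx": 0, "ty": 0, "tz": 0.002, "ax": 0, "ay": 0, "az": 0, "claw": 0}
  ]
}}

```text
time_s: 12.3
eef_pos: [0.56, -0.3833, 0.056]
tool_rot: [[-0.897, 0.441, 0.001], [0.441, 0.897, 0.0], [-0.0, 0.001, -1.0]]
ft_force: [-3.0, 3.0, 12.7]
width: -0.003
grasp_force: 6.4
```

Emit:
{"op": "move_arm", "data": {
  "series": [
    {"tx": 0, "ty": 0, "tz": -0.02, "ax": 0, "ay": 0, "az": 0, "claw": 0},
    {"tx": 0, "ty": 0, "tz": -0.08, "ax": 0, "ay": 0, "az": 0, "claw": 0},
    {"tx": 0, "ty": 0, "tz": -0.16, "ax": 0, "ay": 0, "az": 0, "claw": 0},
    {"tx": 0, "ty": 0, "tz": -0.24, "ax": 0, "ay": 0, "az": 0, "claw": 0},
    {"tx": 0, "ty": 0, "tz": -0.36, "ax": 0, "ay": 0, "az": 0, "claw": 0},
    {"tx": 0, "ty": 0, "tz": -0.36, "ax": 0, "ay": 0, "az": 0, "claw": 0},
    {"tx": 0, "ty": 0, "tz": -0.36, "ax": 0, "ay": 0, "az": 0, "claw": 0},
    {"tx": 0, "ty": 0, "tz": -0.36, "ax": 0, "ay": 0, "az": 0, "claw": 0}
  ]
}}

```text
time_s: 13.1
eef_pos: [0.5592, -0.3825, 0.2325]
tool_rot: [[-0.898, 0.441, -0.002], [0.441, 0.898, 0.002], [0.003, 0.001, -1.0]]
ft_force: [-0.1, 0.1, -1.0]
width: -0.0
grasp_force: 0.0
```

Run:
```python
from h import *
im=arm.camera("side")[:,:,::-1]; cv2.imwrite("pics/end.png",cv2.resize(im,(800,600),interpolation=cv2.INTER_CUBIC))
```

```text
(no output)
```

View pics/end.png

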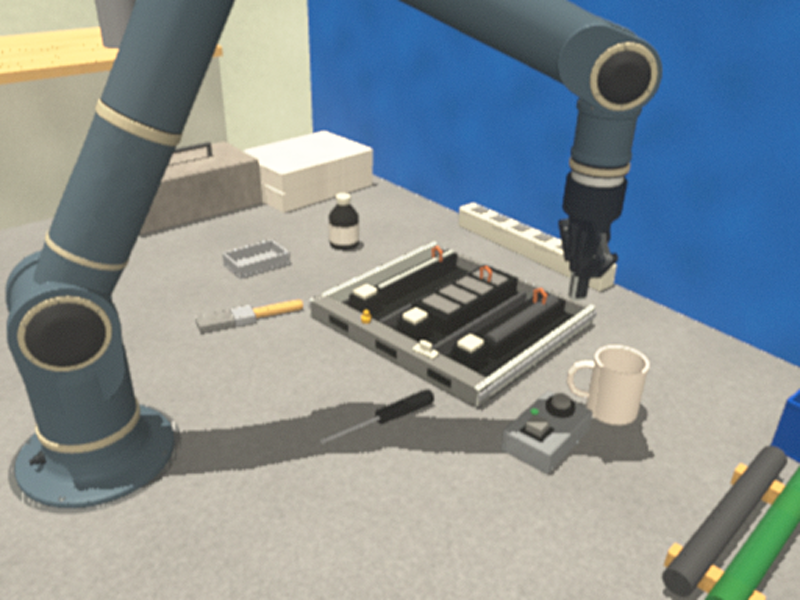

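All three caps are down at (366,292), (415,317) and (471,343). The button is back out at (561,404), and nothing else has moved.

```bash
python3 -c "
from station import arm; print(arm.job_done())"
```

```text
the job is handed in; nothing more can be done
None
```

The wide, medium and narrow latches were pressed home in that order, the round button was pressed fully in and released, and the job is handed in at about 13 s with nothing else visibly moved.

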